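# Pop the dust lid and lift out the loaded top tray

## Task

Press the pedal at the front of the white stacking tray all the way down to its stop so that the clear dust lid springs open, then take the top tray by the upright fin in its middle and lift it straight up, with the hair slides and the clip still in it, until its underside is about 10 cm above the stack's rim. Finish while holding it there in the air, straight above the stack, still and level, so that the tier beneath can be looked into; do not put it down or let go. Leave the lid open, and do not disturb the egg cup, the lipstick or the headband case.

Things in the scene. Friction and masses are not known exactly. Their poses are not given: they have to be found in the camera images.
- stack: White plastic three-tier stacking tray, fixed to the ledge, 166 (x) x 226 (y) mm, rim 112 mm above the ledge, walls 5 mm. Origin: centre of its underside, on the ledge; x points to the back (the lid's hinge side), y to its left, z up. The pedal is at its front (-x). The top tray sits in it between the walls with 3 mm of play all round.
- pedal (a joint): Grey pedal, 70 mm wide (y), 100 mm long, hinged at the foot of the stack's front face (hinge along y at x = -95, z = 34 mm of the stack), sticking out to the front, sloping up 0.2 rad at rest. Value in rad: 0 at rest, 0.3 at its stop. A spring drives it back up: about 2 N at the pad to start it, about 4.5 N at the stop. From about half way its hook frees the lid.
- pedal_pad (a point): Point to press: on top of the pedal's black rubber pad (45 x 66 mm), on the pedal's middle line, 85 mm from the hinge; about 57 mm above the ledge at rest, about 25 mm lower with the pedal at its stop. It moves with the pedal.
- lid (a joint): Clear flat dust lid, 166 x 226 x 4 mm, lying on the stack's rim, hinged along the back rim, with a small grey tongue down the front face. Value in rad: 0 shut, 2.6 fully open, leaning back behind the stack. It is held shut by the pedal's hook; once freed, its spring swings it open by itself within 3 s and holds it open.
- lid_front (a point): Middle of the lid's front edge, on its upper face (moves with the lid).
- tray: White lift-out top tray, open on top, 150 (x) x 210 (y) mm, walls 26 mm high and 3 mm thick, 0.2 to 0.35 kg with its contents. Origin: centre of its underside, 66 mm above the ledge when seated; x, y, z as the stack's. A fin to grip stands in its middle, with a low 17 mm divider in line with it along x.
- tray_handle (a point): Middle of the top edge of the tray's upright fin, which is 12 mm thick (y) and 70 mm long (x). It lies 44 mm above the tray's underside, 40 mm above its floor, and 2 mm below the stack's rim when seated. At the start some 45 mm to either side of the fin is free for fingers.
- slide_a: Steel hair slide, a bar of 60 x 10 x 6 mm, lying loose in the tray's left (+y) half. Origin: centre of its underside.
- slide_b: Second steel hair slide, the same, also in the left half. Origin: centre of its underside.
- clip: Tortoiseshell brown acrylic clip, 70 x 22 x 11 mm, lying loose in the tray's right (-y) half. Origin: centre of its underside.
- egg_cup: Empty white ceramic egg cup, 48 mm across, 58 mm high, standing on the ledge at the stack's right side. Origin: centre of its underside. Bystander.
- lipstick: Red plastic lipstick tube, 21 mm across, 75 mm high, standing upright on the ledge at the stack's right side. Origin: centre of its underside. Bystander.
- headband_case: Black silicone headband case, 130 x 100 x 32 mm, lying on the ledge at the stack's left side. Origin: centre of its underside. Bystander.

How it is judged:
On the way, in this order (a step that is already met when the one before it is completed fails the run):
1. the pedal is pressed down to its stop (value of joint pedal above 0.27 rad), for 0.1 s.
2. the top tray is lifted clear of the stack, level (z of tray in the frame of stack above 0.17 m and angle between tray's own z axis and vertical below 0.1 rad), for 0.2 s.
At the end, for the whole second after the job is handed in: Held by the fingers in the air: tray underside 58 to 178 mm above the stack's rim, within 50 mm of straight above the stack, level within 0.10 rad, still (30 mm/s, 0.2 rad/s), not touching the stack; both slides and the clip in it; lid open (over 2.2 rad) (all of step 2 and z of tray in the frame of stack below 0.29 m and horizontal distance between tray and stack below 0.05 m and linear speed of tray below 0.03 m/s and angular speed of tray below 0.2 rad/s and contact force between tray and the fingers above 0.5 N and contact force between tray and stack below 0.05 N and value of joint lid above 2.2 rad and x of slide_a in the frame of tray between -0.075 and 0.075 m and y of slide_a in the frame of tray between -0.105 and 0.105 m and z of slide_a in the frame of tray between -0.002 and 0.03 m and x of slide_b in the frame of tray between -0.075 and 0.075 m and y of slide_b in the frame of tray between -0.105 and 0.105 m and z of slide_b in the frame of tray between -0.002 and 0.03 m and x of clip in the frame of tray between -0.075 and 0.075 m and y of clip in the frame of tray between -0.105 and 0.105 m and z of clip in the frame of tray between -0.002 and 0.03 m); the arm keeps its last pose, push and grip.
It fails at once if the tray is tipped by more than 0.35 rad (angle between tray's own z axis and vertical above 0.35 rad).
It fails at once if the egg cup is shoved by more than 15 mm or knocked over (distance of egg_cup from where it was at the start of the episode above 0.015 m or angle between egg_cup's own z axis and vertical above 0.3 rad).
It fails at once if the lipstick is shoved by more than 15 mm or knocked over (distance of lipstick from where it was at the start of the episode above 0.015 m or angle between lipstick's own z axis and vertical above 0.3 rad).
It fails at once if the headband case is shoved by more than 15 mm or knocked over (distance of headband_case from where it was at the start of the episode above 0.015 m or angle between headband_case's own z axis and vertical above 0.3 rad).
It also fails if it takes over 48 s, if anything falls off the work surface, if the arm or the gripper's body presses on something with over 40 N, if the wrist force passes 120 N, or if a joint passes its speed limit or range.

## Robot

A 6-joint arm with a two-finger parallel gripper is mounted at the origin on the work surface. World frame = base frame: x ahead of the robot, y to its left, z up, the work surface at z = 0. Lengths are in m, angles in rad, forces in N, time in s.
With the tool pointing down it reaches from about 0.35 to 0.775 m from the base axis. Payload 5.5 kg.
Tool frame: the origin (TCP) lies midway between the tips of the shut fingers; the grasp point (between the pads) lies 19 mm behind it; z points along the fingers, y is the line along which they close (so a half turn about z gives the same grasp; the last joint's range is limited). The gripper opens to 85 mm and grips with 20 to 120 N. Pads are 22 mm wide; open, the fingers measure 114 mm over their backs; the gripper's body (76 mm by 85 mm) begins 54 mm behind the grasp point. The pads swing forward as they close: fully open they stand 13 mm farther back than shut.
Start: joints at [-1.274, 0.313, 0.046, 1.304, 0, 1.431], TCP at [0.243, -0.521, 0.231] pointing down, gripper open.
Joint ranges: [-2.76, 2.76], [-0.86, 1.69], [-1.03, 1.26], [-2.2, 2.34], [-1.47, 1.5], [-3.14, 3.14]. Speed limits (rad/s): [2.57, 2.57, 3.14, 3.14, 3.14, 3.14].

## Interface

Orientations are given as a unit quaternion [w, x, y, z].
In Python, from workcell import env gives the robot as it stands. The module is installed in compiled form; this text tells all that it offers.
- The arm moves only by the tool carry_out, never from a script. Its argument "series" is a list of rows, each an object with "delta_rot": the turn, a rotation vector about the world's x, y, z normalised to -1 to 1, where 1 is 0.1 rad, a list of three; "travel": the shift along the world's x, y, z normalised to -1 to 1, where 1 is 0.025 m, a list of three; "fingers": the closure, from -1 (fully open) to 1 (shut). In form: [{"delta_rot": [ax, ay, az], "travel": [tx, ty, tz], "fingers": fingers}, ...]. A call has 1 to 5 rows; each row shifts and turns the commanded pose from where the row before left it; what a row does not reach is not made up. A row lasts 1/8 s, in which the tool goes at most 62.5 mm and 10.7 degrees, less where a joint would pass 70% of its speed; a pose out of reach is approached as far as the arm can. A call with a number of a shift or a turn outside -1 to 1 is refused whole. A call with a gripper value outside its range is refused whole. The fingers move at their own pace and stop on an object; "squeeze" is the grip in N (left out, the last holds). Time passes only in rows, so rows that do not move let the fingers close. It gives the time, the measured TCP pose, the force, the opening and the grip force at its end, in the units of the state.
- env.get_state(): the state, without advancing time (a new reading comes with each control period).
- env.read_camera(name): name is "side" or "top"; returns a dict with "color" (420x560x3 uint8, red, green, blue), "fx", "fy", "cx", "cy" (pixels), "world_from_camera" (4x4, takes a point from camera to world coordinates). Camera axes: x right, y up, looking along -z (the intrinsics and any distortion apply to the point x, -y, -z); pixel columns grow to the right and rows downward; lengths in m; the calibration is good to about 2 mm. A picture is of the moment at which its call begins. There is no depth.
- env.hand_in(): hands the job in; it is judged then, once.
The state is a dict: "clock": time; "joint_pos": joint angles; "qvel": joint speeds; "tau": joint torques, N m; "tcp_pos": TCP position; "orientation": TCP orientation; "wrist_force": force on the tool from outside, world axes, zero at the start; "ft_torque": the same for the moment, N m; "finger_gap": finger opening in m; "grip_force": force on a finger pad.
Only numpy, scipy, OpenCV 4.12 (cv2) and the standard library are available. Lean on these libraries where they do the work, as an engineer would, in place of code of your own. Each camera call takes 0.05 s, during which the arm holds its last target. There are 200 camera calls.

## Working session

There is one attempt and no reset: what is moved stays moved. The work goes in short steps, Python scripts to look and compute and a tool call to move; the robot and the scene stay as the last step left them, time stands still between calls to the robot, and variables do not carry over. Pictures are saved under pics/ and viewed, at most 10 in all, crops included, and the job is handed in when it is done.

Besides the shell and the picture viewer there is one more tool, called after "Call:" by a JSON object that holds its "method" and its "body". carry_out: Moves the arm, as the interface text tells. Its arguments: {"type":"object","properties":{"series":{"type":"array","items":{"type":"object","properties":{"delta_rot":{"type":"array","items":{"type":"number"}},"travel":{"type":"array","items":{"type":"number"}},"fingers":{"type":"number"}}}},"squeeze":{"type":"number"}},"required":["series"]}

```bash
mkdir -p pics; python3 - <<'E'
from workcell import env
import cv2,numpy as np,json
print(env.get_state())
for n in("top","side"):
    r=env.read_camera(n); cv2.imwrite(f"pics/{n}0.png",r["color"][:,:,::-1])
    print({k:(np.round(v,4).tolist()) for k,v in r.items() if k!="color"})
E
```

```text
{'clock': 0.0, 'joint_pos': array([-1.27358750e+00,  3.13993919e-01,  4.49866055e-02,  1.30360755e+00,
       -3.11971289e-05,  1.43118518e+00]), 'qvel': array([-0.00080436,  0.00039433, -0.00052424, -0.00038413,  0.00043551,
       -0.00123727]), 'tau': array([-7.26946637e-04, -4.80623460e+01,  2.98536783e+01,  1.93776452e-02,
       -3.94509525e-04,  2.01786065e-05]), 'tcp_pos': array([ 0.24308513, -0.52052497,  0.23041568]), 'orientation': array([-9.05217208e-04,  9.76242797e-01,  2.16677584e-01, -8.71251773e-05]), 'wrist_force': array([-0.60285956,  0.34877976, -0.12294538]), 'ft_torque': array([-0.02268263,  0.01667893,  0.0298976 ]), 'grip_force': 0.0, 'finger_gap': 0.08557685946931304}
{'fx': 395.5224, 'fy': 395.5224, 'cx': 275.104, 'cy': 205.7752, 'world_from_camera': [[0.0156, 0.998, -0.0618, 0.5756], [-0.9998, 0.0163, 0.0112, 0.062], [0.0122, 0.0616, 0.998, 0.9263], [0.0, 0.0, 0.0, 1.0]]}
{'fx': 445.4264, 'fy': 445.4264, 'cx': 281.7118, 'cy': 214.4526, 'world_from_camera': [[0.7032, 0.5167, -0.4884, 0.2454], [-0.7109, 0.5201, -0.4734, -0.3169], [0.0095, 0.6801, 0.7331, 0.6646], [0.0, 0.0, 0.0, 1.0]]}
```

View pics/top0.png

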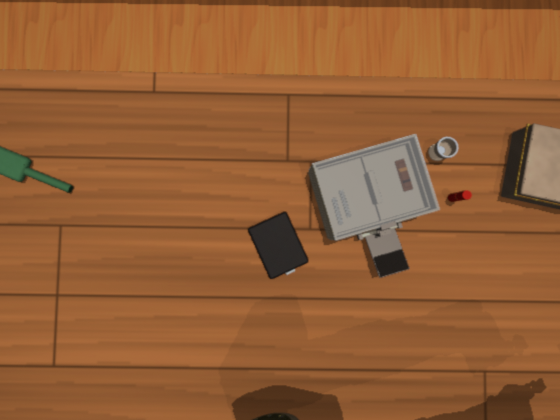

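View pics/side0.png

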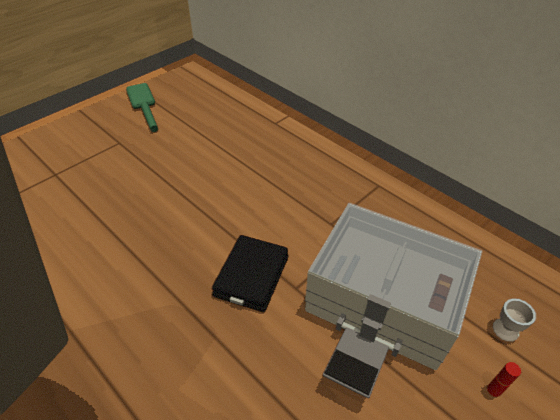

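The top view shows the stack at about (375,188), its fin at (373,188) and the pedal pad at (391,262). The egg cup is at (446,149), the lipstick at (460,197) and the case at (278,245). The side view shows the same layout. I'll enlarge both views to read the corners.

```bash
python3 - <<'E'
import cv2
a=cv2.imread("pics/top0.png")[125:285,300:480]
cv2.imwrite("pics/topc.png",cv2.resize(a,None,fx=3.75,fy=3.75,interpolation=cv2.INTER_CUBIC)[:600])
a=cv2.imread("pics/side0.png")[200:400,295:545]
cv2.imwrite("pics/sidec.png",cv2.resize(a,None,fx=3,fy=3,interpolation=cv2.INTER_CUBIC))
E
```

```text
(no output)
```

View pics/topc.png

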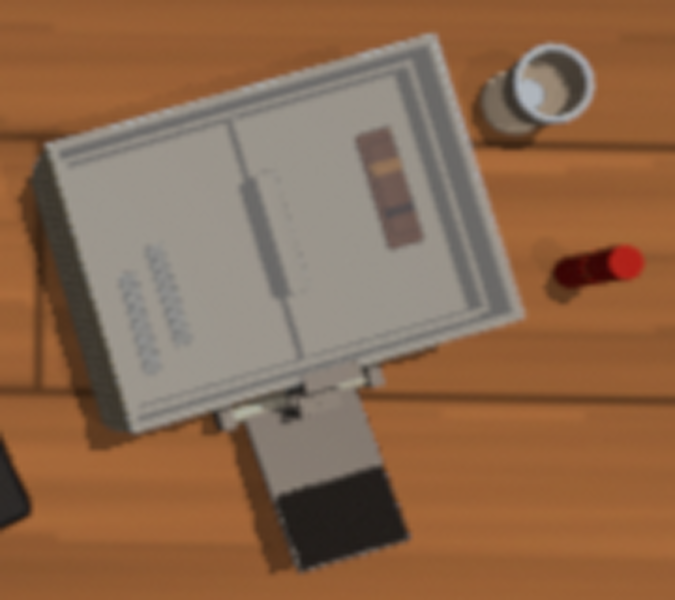

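View pics/sidec.png

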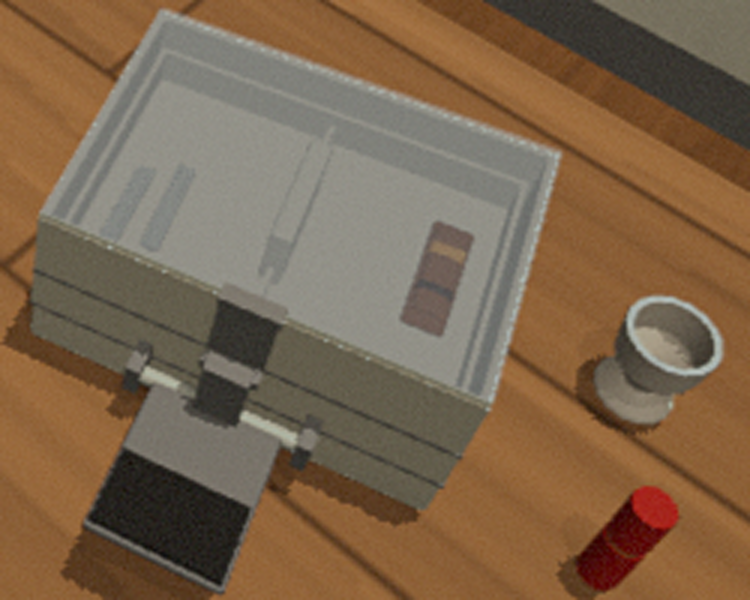

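The crops show the lid's corners clearly in both views, along with the pad's front corners. I'll fit the stack pose to these.

```bash
cat > h.py <<'E'
import numpy as np,cv2
from scipy.optimize import least_squares
from workcell import env
def proj(r,P):
    T=np.linalg.inv(r["world_from_camera"]);p=np.atleast_2d(P)@T[:3,:3].T+T[:3,3]
    return np.c_[r["cx"]+r["fx"]*p[:,0]/-p[:,2], r["cy"]+r["fy"]*p[:,1]/p[:,2]]
def to_w(q,P):
    c,s=np.cos(q[3]),np.sin(q[3]);P=np.atleast_2d(P)
    return P@np.array([[c,-s,0],[s,c,0],[0,0,1]]).T+q[:3]
E
python3 - <<'E'
from h import *
rt,rs=env.read_camera("top"),env.read_camera("side")
L=np.array([[.083,.113,.116],[.083,-.113,.116],[-.083,-.113,.116],[-.083,.113,.116],[-.193,.035,.056],[-.193,-.035,.056]])
t=np.array([[45,145],[435,36],[523,315],[130,432],[300,570],[408,540]])/3.75+[300,125]
s=np.array([[165,12],[558,153],[490,402],[40,215],[87,523],[222,590]])/3+[295,200]
f=lambda q:np.r_[(proj(rt,to_w(q,L))-t).ravel(),(proj(rs,to_w(q,L))-s).ravel()]
o=least_squares(f,[.6,-.2,0,.3],loss="soft_l1")
print(o.x,np.round(f(o.x).reshape(-1,2),1).tolist())
q=o.x;q[2]
def tri(a,b):
    from scipy.optimize import least_squares as l
    return l(lambda p:np.r_[(proj(rt,p)-a).ravel(),(proj(rs,p)-b).ravel()],[.6,-.2,.1]).x
for n,a,b in(("lip top",(625,262),(655,508)),("cup top",(553,84),(673,340))):
    print(n,tri(np.array(a)/3.75+[300,125],np.array(b)/3+[295,200]))
for n,p in(("fin",[0,0,.11]),("pad",[-.095-.085*np.cos(.2),0,.057])):print(n,to_w(q,p))
E
```

```text
[ 0.67048268 -0.15480545 -0.00393286  0.29806388] [[-0.0, -0.8], [-0.8, -1.3], [-0.3, 0.3], [0.2, -0.4], [-1.2, 0.4], [0.2, -0.5], [-1.1, -1.5], [1.1, -0.4], [0.4, 1.8], [-0.3, -0.0], [-1.5, 0.2], [0.6, 1.4]]
lip top [ 0.65894441 -0.36423095  0.0732891 ]
cup top [ 0.76678103 -0.33197088  0.05311096]
fin [[ 0.67048268 -0.15480545  0.10606714]]
pad [[ 0.50003907 -0.20716848  0.05306714]]
```

Call:
{"method": "carry_out", "body": {"series": [{"delta_rot":[0,0,-0.28],"travel":[0.79,0.965,0],"fingers":1},{"delta_rot":[0,0,-0.28],"travel":[0.79,0.965,0],"fingers":1},{"delta_rot":[0,0,-0.28],"travel":[0.79,0.965,0],"fingers":1},{"delta_rot":[0,0,-0.28],"travel":[0.79,0.965,0],"fingers":1},{"delta_rot":[0,0,-0.27],"travel":[0.79,0.965,0],"fingers":1}], "squeeze": 40}}

```text
clock: 0.82
tcp_pos: [0.3425, -0.3995, 0.2312]
orientation: [-0.0, 0.989, 0.148, -0.0]
wrist_force: [0.0, 0.8, -1.2]
finger_gap: -0.0002
grip_force: 0.0
```

Call:
{"method": "carry_out", "body": {"series": [{"delta_rot":[0,0,0],"travel":[0.79,0.965,0],"fingers":1},{"delta_rot":[0,0,0],"travel":[0.79,0.965,0],"fingers":1},{"delta_rot":[0,0,0],"travel":[0.79,0.965,0],"fingers":1},{"delta_rot":[0,0,0],"travel":[0.79,0.965,0],"fingers":1},{"delta_rot":[0,0,0],"travel":[0.79,0.965,0],"fingers":1}]}}

```text
clock: 1.45
tcp_pos: [0.4412, -0.2789, 0.2312]
orientation: [-0.0, 0.989, 0.148, -0.0]
wrist_force: [0.6, -0.6, 0.2]
finger_gap: -0.0
grip_force: 0.0
```

Call:
{"method": "carry_out", "body": {"series": [{"delta_rot":[0,0,0],"travel":[0.79,0.965,-0.5],"fingers":1},{"delta_rot":[0,0,0],"travel":[0.79,0.965,-0.9],"fingers":1},{"delta_rot":[0,0,0],"travel":[0.79,0.965,-0.9],"fingers":1},{"delta_rot":[0,0,0],"travel":[0,0,-0.9],"fingers":1},{"delta_rot":[0,0,0],"travel":[0,0,0],"fingers":1}]}}

```text
clock: 2.08
tcp_pos: [0.4988, -0.2062, 0.1495]
orientation: [-0.001, 0.989, 0.149, -0.002]
wrist_force: [0.2, 0.6, 1.0]
finger_gap: -0.0
grip_force: 0.0
```

Call:
{"method": "carry_out", "body": {"series": [{"delta_rot":[0,0,0],"travel":[0,0,-0.8],"fingers":1},{"delta_rot":[0,0,0],"travel":[0,0,-0.8],"fingers":1},{"delta_rot":[0,0,0],"travel":[0,0,-0.8],"fingers":1},{"delta_rot":[0,0,0],"travel":[0,0,-0.8],"fingers":1},{"delta_rot":[0,0,0],"travel":[0,0,-0.3],"fingers":1}]}}

```text
clock: 2.7
tcp_pos: [0.4996, -0.2078, 0.0637]
orientation: [-0.0, 0.989, 0.148, -0.0]
wrist_force: [0.6, 0.2, -0.5]
finger_gap: -0.0002
grip_force: 0.0
```

Call:
{"method": "carry_out", "body": {"series": [{"delta_rot":[0,0,0],"travel":[0,0,-0.3],"fingers":1},{"delta_rot":[0,0,0],"travel":[0,0,-0.3],"fingers":1},{"delta_rot":[0,0,0],"travel":[0,0,-0.3],"fingers":1},{"delta_rot":[0,0,0],"travel":[0,0,-0.1],"fingers":1},{"delta_rot":[0,0,0],"travel":[0,0,0],"fingers":1}]}}

```text
clock: 3.32
tcp_pos: [0.5, -0.2078, 0.039]
orientation: [0.0, 0.989, 0.148, -0.0]
wrist_force: [-2.6, -2.4, 3.0]
finger_gap: -0.0002
grip_force: 1.9
```

Call:
{"method": "carry_out", "body": {"series": [{"delta_rot":[0,0,0],"travel":[0,0,-0.15],"fingers":1},{"delta_rot":[0,0,0],"travel":[0,0,-0.15],"fingers":1},{"delta_rot":[0,0,0],"travel":[0,0,-0.1],"fingers":1},{"delta_rot":[0,0,0],"travel":[0,0,0],"fingers":1}]}}

```text
clock: 3.82
tcp_pos: [0.5003, -0.208, 0.0313]
orientation: [0.001, 0.989, 0.148, 0.001]
wrist_force: [-8.3, 0.3, 22.9]
finger_gap: -0.0001
grip_force: 11.9
```

The force has jumped to 23 N, so the pedal is on its stop. I'll hold briefly, raise the tool and check the lid.

Call:
{"method": "carry_out", "body": {"series": [{"delta_rot":[0,0,0],"travel":[0,0,-0.02],"fingers":1},{"delta_rot":[0,0,0],"travel":[0,0,0],"fingers":1},{"delta_rot":[0,0,0],"travel":[0,0,0],"fingers":1}]}}

```text
clock: 4.2
tcp_pos: [0.5003, -0.208, 0.0311]
orientation: [0.001, 0.989, 0.148, 0.001]
wrist_force: [-8.5, -0.4, 25.7]
finger_gap: 0.0002
grip_force: 13.3
```

```bash
python3 - <<'E'
from h import *
cv2.imwrite("pics/s1.png",env.read_camera("side")["color"][:,:,::-1]);print(env.get_state()["wrist_force"])
E
```

```text
[-8.35312705  0.44857999 26.11328333]
```

View pics/s1.png

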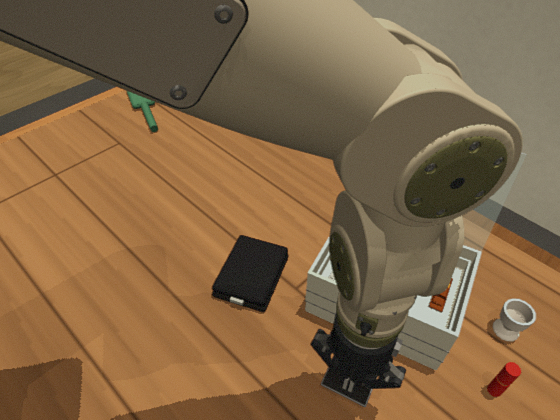

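The side view shows the lid swinging open behind the wrist (translucent edge near (515,170)). The clip now shows bright at (438,300). I'll retract upwards.

Call:
{"method": "carry_out", "body": {"series": [{"delta_rot":[0,0,0],"travel":[0,0,1],"fingers":1},{"delta_rot":[0,0,0],"travel":[0,0,1],"fingers":1},{"delta_rot":[0,0,0],"travel":[0,0,1],"fingers":1},{"delta_rot":[0,0,0],"travel":[0,0,1],"fingers":1},{"delta_rot":[0,0,0],"travel":[0,0,1],"fingers":1}]}}

```text
clock: 4.88
tcp_pos: [0.5001, -0.2065, 0.1534]
orientation: [-0.001, 0.989, 0.149, 0.0]
wrist_force: [0.6, 0.2, 0.3]
finger_gap: -0.0003
grip_force: 0.0
```

Call:
{"method": "carry_out", "body": {"series": [{"delta_rot":[0,0,0],"travel":[0,0,1],"fingers":-1},{"delta_rot":[0,0,0],"travel":[0,0,1],"fingers":-1},{"delta_rot":[0,0,0],"travel":[0,0,0.5],"fingers":-1},{"delta_rot":[0,0,0],"travel":[0,0,0],"fingers":-1},{"delta_rot":[0,0,0],"travel":[0,0,0],"fingers":-1}]}}

```text
clock: 5.5
tcp_pos: [0.4996, -0.207, 0.2145]
orientation: [-0.001, 0.989, 0.148, -0.001]
wrist_force: [-0.2, -1.0, -0.5]
finger_gap: 0.0852
grip_force: 0.0
```

```bash
python3 - <<'E'
from h import *
a=env.read_camera("top")["color"][:,:,::-1];b=env.read_camera("side")["color"][:,:,::-1]
c=cv2.resize(a[100:300,290:490],None,fx=2,fy=2,interpolation=3);d=cv2.resize(b[190:390,290:490],None,fx=2,fy=2,interpolation=3)
cv2.imwrite("pics/c2.png",np.hstack([c,d]))
E
```

```text
(no output)
```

View pics/c2.png

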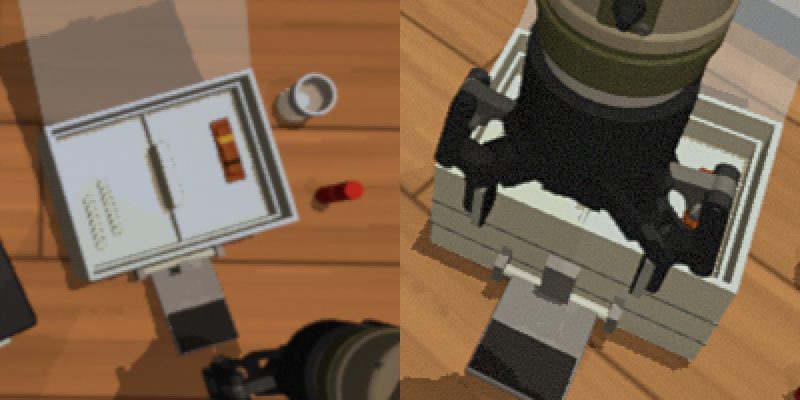

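The lid is fully open. The rim, the fin (about (165,178) in the left half) and the contents are clearly visible. I'll refit using the rim corners and compare with the fin.

```bash
python3 - <<'E'
from h import *
rt=env.read_camera("top")
L=np.array([[.083,.113,.112],[.083,-.113,.112],[-.083,-.113,.112],[-.083,.113,.112]])
t=np.array([[43,127],[250,70],[298,218],[90,281]])/2+[290,100]
for z in(-.004,0):
    f=lambda q:(proj(rt,to_w([q[0],q[1],z,q[2]],L))-t).ravel()
    o=least_squares(f,[.6,-.2,.3]);q=[*o.x[:2],z,o.x[2]];print(q,np.round(f(o.x),1))
F=[[.035,.006,.11],[.035,-.006,.11],[-.035,-.006,.11],[-.035,.006,.11],[.035,.006,.07],[-.035,.006,.07]]
a=cv2.resize(rt["color"][150:230,320:420,::-1],None,fx=7,fy=7,interpolation=cv2.INTER_CUBIC)
for p in (proj(rt,to_w([.6705,-.1548,-.002,.298],F))-[320,150])*7:
    cv2.circle(a,tuple(int(v) for v in p+3),3,(0,0,255),-1)
cv2.imwrite("pics/fin.png",a)
E
```

```text
[np.float64(0.6694777357262158), np.float64(-0.15548130171324812), -0.004, np.float64(0.3003525615543989)] [ 0.5  0.3 -0.3 -0.9 -0.3  0.7  0.  -0.2]
[np.float64(0.6690346925853117), np.float64(-0.15442391792002652), 0, np.float64(0.3003752611058913)] [ 0.2  0.2 -0.1 -1.1  0.   0.8 -0.2  0.1]
```

View pics/fin.png

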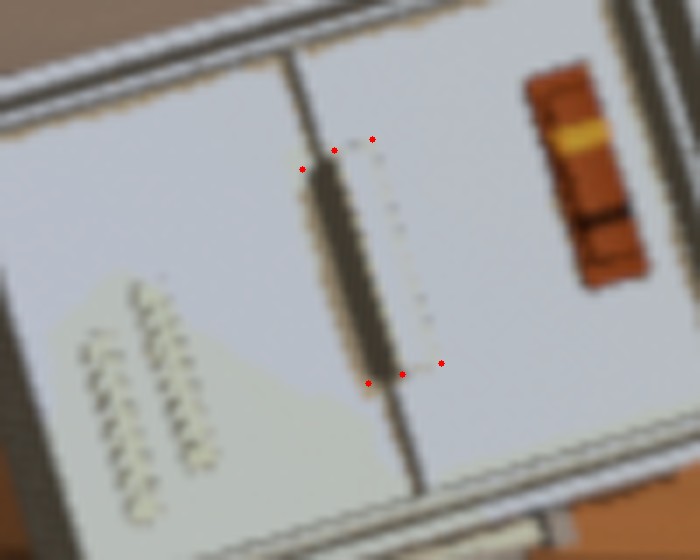

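The model fin corners land on the fin to within about 1 mm. Grasp target: (0.670, -0.155). I'll move above it with the fingers part open.

Call:
{"method": "carry_out", "body": {"series": [{"delta_rot":[0,0,0],"travel":[0.97,0.3,0],"fingers":-0.15},{"delta_rot":[0,0,0],"travel":[0.97,0.3,0],"fingers":-0.15},{"delta_rot":[0,0,0],"travel":[0.97,0.3,0],"fingers":-0.15},{"delta_rot":[0,0,0],"travel":[0.97,0.3,0],"fingers":-0.15},{"delta_rot":[0,0,0],"travel":[0.97,0.3,0],"fingers":-0.15}], "squeeze": 70}}

```text
clock: 6.28
tcp_pos: [0.6218, -0.1696, 0.215]
orientation: [-0.0, 0.989, 0.148, -0.0]
wrist_force: [0.1, 0.1, -0.2]
finger_gap: 0.0491
grip_force: 0.0
```

Call:
{"method": "carry_out", "body": {"series": [{"delta_rot":[0,0,0],"travel":[0.97,0.29,0],"fingers":-0.15},{"delta_rot":[0,0,0],"travel":[0.97,0.29,0],"fingers":-0.15},{"delta_rot":[0,0,0],"travel":[0,0,-0.9],"fingers":-0.15},{"delta_rot":[0,0,0],"travel":[0,0,-0.9],"fingers":-0.15},{"delta_rot":[0,0,0],"travel":[0,0,0],"fingers":-0.15}]}}

```text
clock: 6.9
tcp_pos: [0.6682, -0.1548, 0.1678]
orientation: [-0.001, 0.989, 0.148, -0.002]
wrist_force: [-0.4, 0.1, 0.7]
finger_gap: 0.0491
grip_force: 0.0
```

Call:
{"method": "carry_out", "body": {"series": [{"delta_rot":[0,0,0],"travel":[0.05,0,-0.9],"fingers":-0.15},{"delta_rot":[0,0,0],"travel":[0,0,-0.9],"fingers":-0.15},{"delta_rot":[0,0,0],"travel":[0,0,-0.8],"fingers":-0.15},{"delta_rot":[0,0,0],"travel":[0,0,-0.6],"fingers":-0.15},{"delta_rot":[0,0,0],"travel":[0,0,-0.3],"fingers":-0.15}]}}

```text
clock: 7.52
tcp_pos: [0.6709, -0.1555, 0.0829]
orientation: [-0.0, 0.989, 0.148, -0.0]
wrist_force: [-0.5, -0.3, -0.6]
finger_gap: 0.0489
grip_force: 0.0
```

Call:
{"method": "carry_out", "body": {"series": [{"delta_rot":[0,0,0],"travel":[0,0,0],"fingers":0.4},{"delta_rot":[0,0,0],"travel":[0,0,0],"fingers":0.6},{"delta_rot":[0,0,0],"travel":[0,0,0],"fingers":1},{"delta_rot":[0,0,0],"travel":[0,0,0],"fingers":1},{"delta_rot":[0,0,0],"travel":[0,0,0],"fingers":1}]}}

```text
clock: 8.15
tcp_pos: [0.6715, -0.1554, 0.0845]
orientation: [0.0, 0.989, 0.148, 0.001]
wrist_force: [-1.0, 1.7, 5.7]
finger_gap: 0.0108
grip_force: 70.4
```

Gripped: gap 11 mm, 70 N. I'll lift slowly out of the walls first.

Call:
{"method": "carry_out", "body": {"series": [{"delta_rot":[0,0,0],"travel":[0,0,0.2],"fingers":1},{"delta_rot":[0,0,0],"travel":[0,0,0.3],"fingers":1},{"delta_rot":[0,0,0],"travel":[0,0,0.4],"fingers":1},{"delta_rot":[0,0,0],"travel":[0,0,0.4],"fingers":1},{"delta_rot":[0,0,0],"travel":[0,0,0.4],"fingers":1}]}}

```text
clock: 8.78
tcp_pos: [0.6712, -0.1555, 0.1267]
orientation: [0.0, 0.989, 0.148, 0.0]
wrist_force: [-0.5, 0.7, -3.2]
finger_gap: 0.0109
grip_force: 69.4
```

Call:
{"method": "carry_out", "body": {"series": [{"delta_rot":[0,0,0],"travel":[0,0,0.45],"fingers":1},{"delta_rot":[0,0,0],"travel":[0,0,0.5],"fingers":1},{"delta_rot":[0,0,0],"travel":[0,0,0.5],"fingers":1},{"delta_rot":[0,0,0],"travel":[0,0,0.5],"fingers":1},{"delta_rot":[0,0,0],"travel":[0,0,0.5],"fingers":1}]}}

```text
clock: 9.4
tcp_pos: [0.671, -0.1554, 0.188]
orientation: [0.0, 0.989, 0.148, 0.0]
wrist_force: [-0.5, 0.5, -2.9]
finger_gap: 0.0107
grip_force: 69.4
```

Call:
{"method": "carry_out", "body": {"series": [{"delta_rot":[0,0,0],"travel":[0,0,0.5],"fingers":1},{"delta_rot":[0,0,0],"travel":[0,0,0.5],"fingers":1},{"delta_rot":[0,0,0],"travel":[0,0,0.4],"fingers":1},{"delta_rot":[0,0,0],"travel":[0,0,0.2],"fingers":1},{"delta_rot":[0,0,0],"travel":[0,0,0],"fingers":1}]}}

```text
clock: 10.02
tcp_pos: [0.6712, -0.1555, 0.2274]
orientation: [0.0, 0.989, 0.148, 0.0]
wrist_force: [1.0, -0.4, -3.3]
finger_gap: 0.0108
grip_force: 69.4
```

Call:
{"method": "carry_out", "body": {"series": [{"delta_rot":[0,0,0],"travel":[0,0,0],"fingers":1},{"delta_rot":[0,0,0],"travel":[0,0,0],"fingers":1},{"delta_rot":[0,0,0],"travel":[0,0,0],"fingers":1},{"delta_rot":[0,0,0],"travel":[0,0,0],"fingers":1}]}}

```text
clock: 10.52
tcp_pos: [0.6709, -0.1554, 0.2269]
orientation: [-0.0, 0.989, 0.148, -0.0]
wrist_force: [-0.1, -0.5, -2.3]
finger_gap: 0.0106
grip_force: 69.4
```

```bash
python3 - <<'E'
from h import *
a=env.read_camera("top")["color"][80:330,270:490,::-1];b=env.read_camera("side")["color"][90:340,270:490,::-1]
cv2.imwrite("pics/c3.png",cv2.resize(np.hstack([a,b]),None,fx=1.8,fy=1.8,interpolation=2))
print(env.get_state()["qvel"],env.get_state()["ft_torque"])
E
```

```text
[ 0.000655   -0.00075052  0.00065183  0.0003953   0.00018018 -0.000885  ] [-0.02427976  0.02107064  0.04626845]
```

View pics/c3.png

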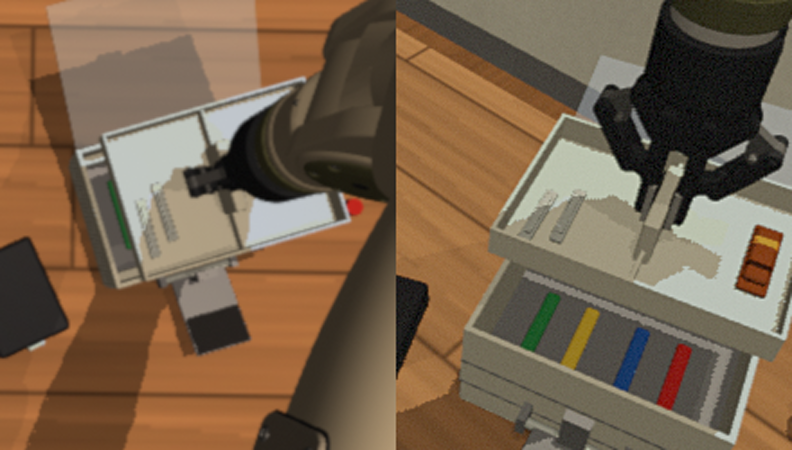

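The tray hangs level above the stack, with the slides at (545,215) and the clip at (760,262). The lid is open and the lower tier is visible. I'm handing in now.

```bash
python3 -c "
from workcell import env
print(env.hand_in())"
```

```text
the job is handed in; nothing more can be done
None
```

I pressed the pedal to its stop and the lid opened. The job was handed in with the top tray held level and still about 10 cm above the rim, slides and clip inside; the hand-in call returned no verdict.

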